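# Index the next furniture foot under the drill guide

### The arm

A 7-joint arm with a two-finger parallel gripper is mounted at the origin on the work surface. World frame = base frame: x ahead of the robot, y to its left, z up, the work surface at z = 0. Lengths are in m, angles in degrees, forces in N, time in s.
With the tool pointing down it reaches from about 0.4 to 0.925 m from the base axis. Payload 4.1 kg.
Tool frame: the origin (TCP) lies midway between the tips of the shut fingers; the grasp point (between the pads) lies 19 mm behind it (bot.grip_depth is the z of the grasp point in the tool frame, in m); z points along the fingers, y is the line along which they close (so a half turn about z gives the same grasp; the last joint's range is limited). The gripper opens to 85 mm and grips with 20 to 120 N. Pads are 22 mm wide; open, the fingers measure 114 mm over their backs; the gripper's body (76 mm by 85 mm) begins 54 mm behind the grasp point. The pads swing forward as they close: fully open they stand 13 mm farther back than shut.
Start: joints at [-80.615, 22.827, 2.584, 88.041, -1.071, 69.15, -2.905], TCP at [0.169, 0.628, 0.231] pointing down, gripper open.
Joint ranges: [-161.44, 161.44], [-28.35, 127.94], [-78.24, 83.42], [0, 140.83], [-78.03, 258.03], [13.02, 114.36], [-168.23, 168.23]. Speed limits (degrees/s): [147.25, 147.25, 180, 180, 180, 180, 180].

### API

Orientations are given as [roll, pitch, yaw] about the fixed x, y, z axes, in that order (R = Rz(yaw) Ry(pitch) Rx(roll)).
In Python, from station import bot gives the robot as it stands.
- The arm moves only by the tool servo_tool, never from a script. Its argument "rows" is a list of rows, each an object of numbers: "tx", "ty", "tz": the shift along the tool's x, y, z normalised to -1 to 1, where 1 is 25 mm; "rx", "ry", "rz": the turn, a rotation vector about the tool's x, y, z normalised to -1 to 1, where 1 is 0.1 rad; "hand": the opening, from -1 (shut) to 1 (fully open). In form: [{"tx": .., "ty": .., "tz": .., "rx": .., "ry": .., "rz": .., "hand": ..}, ...]. A call has 1 to 12 rows; each row shifts and turns the commanded pose from where the row before left it, along the tool's axes as they then stand; what a row does not reach is not made up. A row lasts 1/10 s, in which the tool goes at most 50 mm and 8.59 degrees, less where a joint would pass 70% of its speed; a pose out of reach is approached as far as the arm can. A call with a number of a shift or a turn outside -1 to 1 is refused whole. A call with a gripper value outside its range is refused whole. The fingers move at their own pace and stop on an object; "squeeze" is the grip in N (left out, the last holds). Time passes only in rows, so rows that do not move let the fingers close. It gives the time, the measured TCP pose, the force, the opening and the grip force at its end, in the units of the state.
- bot.read_state(): the state, without advancing time (a new reading comes with each control period).
- bot.get_image(name): name is "side" or "top"; returns a dict with "pixels" (480x640x3 uint8, blue, green, red), "vfov" (degrees; the focal length in pixels is half the picture's height over the tangent of half this angle, whatever the lens; pixels are square), "cx", "cy" (the principal point, pixels), "distortion" ([k1, k2, p1, p2, k3] as OpenCV has them; the pictures are not rectified), "xyz" and "attitude" of the camera in the world. Camera axes: x right, y down, z forward; pixel columns grow to the right and rows downward; lengths in m; the calibration is good to about 2 mm. A picture is of the moment at which its call begins. There is no depth.
- bot.job_done(): hands the job in; it is judged then, once.
The state is a dict: "clock": time; "joint_pos": joint angles; "dq": joint speeds; "effort": joint torques, N m; "position": TCP position; "orientation": TCP orientation; "force": force on the tool from outside, world axes, zero at the start; "torque": the same for the moment, N m; "gripper_width": opening from 0.0 (shut) to 1.0 (fully open); "grasp_force": force on a finger pad.
Only numpy, scipy, OpenCV 4.12 (cv2) and the standard library are available. Lean on these libraries where they do the work, as an engineer would, in place of code of your own. Each camera call takes 0.05 s, during which the arm holds its last target. There are 200 camera calls.

### The job

Bring the one foot that has not been bored yet round to the jig's drilling station: lift the index plunger by its knob, turn the dial, and let the plunger drop fully home again. Then swing the drill-guide arm in over that foot until it rests against its stop. Keep all four feet upright in their nests and leave the other things on the bench where they are.

Things in the scene. Friction and masses are not known exactly. Their poses are not given: they have to be found in the camera images.
- jig: indexing drill jig bolted to the bench: round grey iron index plate, 270 mm diameter, 28 mm thick; an ear on its +x side reaches 208 mm and carries the guide arm's post. Origin at the plate's centre, on the bench, z up. Four 12 mm index holes lie on a circle of 115 mm radius, at 45, 135, 225 and 315 degrees from +x
- dial (a joint): angle of the dial, the disc (192 mm diameter, top at 46 mm) that turns on the plate, rad, anticlockwise from above; 0 at the start, turns freely both ways, about 0.25 N m of friction. It has four nests, 60 mm from the centre, 90 degrees apart, walls 18 mm high, 1 mm play. At every multiple of pi/2 the plunger is over a hole and a nest is at the station
- plunger (a joint): height of the index plunger, m: 0 fully home in a hole, 0.012 pin resting on the plate between holes, 0.018 fully lifted. A spring pushes it down with 4.5 N (home) to 7.2 N (lifted). Its 10 mm round-nosed pin drops in by itself when let go within about 2 mm of a hole. In a hole it locks the dial; lift it by more than 12 mm to turn
- knob (a point): centre of the plunger's upright black cylindrical knob, 32 mm diameter, 26 mm tall; 101 mm above the bench when home. It stands on the dial's rim midway between two nests, 115 mm from the jig's centre (at first at 135 degrees from the jig's +x), goes round with the dial and spins freely on its own axis; pulling it round turns the dial. Below it a 26 mm sleeve reaches up to 80 mm
- station (a point): the drilling station, fixed: 60 mm from the jig's centre along its +x, 116 mm above the bench, where the top centre of a foot standing there comes
- guide_arm (a joint): angle of the drill-guide arm about its post, rad: 0 swung in against its stop with its bush over the station, growing as it swings out to the jig's +y side, at most 1.9; starts well out. Stiff (about 0.5 N m to move): it stays where it is left. The stop pin stands on the arm's jig -y side
- guide (a point): middle of the guide arm's bar at its drill bush, 115 mm from the post's axis. The bar is flat steel, 30 mm wide, 134 to 152 mm above the bench, and ends 25 mm beyond the bush; the bush reaches from 124 to 157 mm. The bar can be pushed on its side faces
- pivot (a point): point on the axis of the guide arm's post (175 mm from the jig's centre along +x), 143 mm above the bench; post and arm hub are up to 60 mm thick and reach 162 mm
- foot_blank: beech furniture foot, 44 mm square, 70 mm tall, standing loose in a nest of the dial; the only one not bored yet: its top is plain. It starts in one of the three nests away from the station; origin at the centre of its underside, z up
- foot_done: beech furniture foot, 44 mm square, 70 mm tall, standing loose in a nest of the dial; bored: 24 mm hole in its top. It starts at the station; origin at the centre of its underside, z up
- foot_a: beech furniture foot, 44 mm square, 70 mm tall, standing loose in a nest of the dial; bored: 24 mm hole in its top; origin at the centre of its underside, z up
- foot_b: beech furniture foot, 44 mm square, 70 mm tall, standing loose in a nest of the dial; bored: 24 mm hole in its top; origin at the centre of its underside, z up
- glue: bystander: upright white glue bottle with a yellow label, 60 mm diameter, 190 mm tall, near the jig; origin at the centre of its underside, z up
- tin: bystander: upright round tin, 72 mm diameter, 125 mm tall, near the jig; origin at the centre of its underside, z up
- sanding_block: bystander: cork sanding block lying flat, 110 x 62 x 28 mm, long side along x, near the jig; origin at the centre of its underside, z up
- drill: bystander: cordless drill standing on its battery (about 120 x 70 mm), 214 mm tall, chuck and bit pointing along its x axis up to 185 mm from the origin, the motor end 75 mm behind it; origin at the centre of its underside, z up
- mallet: bystander: wooden mallet lying flat, 75 mm high, handle end 154 mm along -x, head (62 mm long, 125 mm wide) centred 140 mm along +x; origin at the centre of its underside, z up
- square: bystander: try square lying flat, 18 mm high, stock 130 mm along y, blade reaching 210 mm along +x; origin at the centre of its underside, z up
There are look-alikes about, which are no part of the job. Leave any turquoise or yellow look-alike of the foot_blank alone.

How it is judged (in metres and radians):
On the way, in this order (a step that is already met when the one before it is completed fails the run):
1. the unbored foot is at the drilling station and the plunger is fully home (horizontal distance between foot_blank and station below 0.006 m and value of joint plunger below 0.002 m), for 0.2 s.
2. the guide arm is swung in against its stop (value of joint guide_arm below 0.05 rad), for 0.2 s.
At the end, for the whole second after the job is handed in: Unbored foot at the station (within 6 mm in plan), plunger home within 2 mm, guide arm within 0.05 rad of its stop, all four feet upright (0.06 rad) in their nests, dial at rest, other things where they were (30 mm) (all of step 1 and value of joint guide_arm below 0.05 rad and angle between each of foot_blank, foot_done, foot_a, foot_b's own z axis and vertical below 0.06 rad and z of foot_blank in the frame of jig between 0.04 and 0.052 m and z of foot_done in the frame of jig between 0.04 and 0.052 m and z of foot_a in the frame of jig between 0.04 and 0.052 m and z of foot_b in the frame of jig between 0.04 and 0.052 m and velocity of joint dial between -0.02 and 0.02 rad/s and linear speed of foot_blank below 0.01 m/s); the robot touches nothing.
It fails at once if a foot is tipped or lifted out of its nest (angle between any of foot_blank, foot_done, foot_a, foot_b's own z axis and vertical above 0.3 rad or z of any of foot_blank, foot_done, foot_a, foot_b in the frame of jig above 0.064 m).
It fails at once if another thing on the bench is shifted by more than 30 mm or knocked over (distance of any of glue, tin, sanding_block, drill, mallet, square from where it was at the start of the episode above 0.03 m or angle between any of glue, tin, sanding_block, drill, mallet, square's own z axis and vertical above 0.5 rad).
It also fails if it takes over 64 s, if anything falls off the work surface, if the arm or the gripper's body presses on something with over 40 N, if the wrist force passes 120 N, or if a joint passes its speed limit or range.

## Working session

There is one attempt and no reset: what is moved stays moved. The work goes in short steps, Python scripts to look and compute and a tool call to move; the robot and the scene stay as the last step left them, time stands still between calls to the robot, and variables do not carry over. Pictures are saved under pics/ and viewed, at most 10 in all, crops included, and the job is handed in when it is done.

Besides the shell and the picture viewer there is one more tool, called after "Request:" as name(argument=value, ...), one argument or row to a line, values as JSON. servo_tool: Moves the arm, as the interface text tells. Scaled input: -1 to 1 covers 25 mm each way for a shift and 0.1 rad each way for a turn. Its arguments: {"type":"object","properties":{"rows":{"type":"array","items":{"type":"object","properties":{"tx":{"type":"number"},"ty":{"type":"number"},"tz":{"type":"number"},"rx":{"type":"number"},"ry":{"type":"number"},"rz":{"type":"number"},"hand":{"type":"number"}}}},"squeeze":{"type":"number"}},"required":["rows"]}

```bash
ls; mkdir -p pics; cat > h.py <<'E'
import numpy as np, cv2
from scipy.spatial.transform import Rotation as R
from station import bot
def grab(n):
    im=bot.get_image(n); p=np.array(im['pixels'],np.uint8)
    f=240/np.tan(np.radians(im['vfov'])/2)
    im['K']=np.array([[f,0,im['cx']],[0,f,im['cy']],[0,0,1.]]); im['img']=p
    a=np.array(im['attitude'],float)
    im['R']=R.from_euler('xyz',a,degrees=True).as_matrix() if a.size==3 else a
    return im
def ray(im,uv):
    q=cv2.undistortPoints(np.array([[uv]],float),im['K'],np.array(im['distortion'],float))[0,0]
    return np.array(im['xyz']),im['R']@np.array([q[0],q[1],1])
def onplane(im,uv,z):
    o,d=ray(im,uv); return o+d*(z-o[2])/d[2]
def proj(im,P):
    Rc=im['R'].T; t=-Rc@np.array(im['xyz'])
    return cv2.projectPoints(np.array([P],float),cv2.Rodrigues(Rc)[0],t,im['K'],np.array(im['distortion'],float))[0][0,0]
def tri(i1,u1,i2,u2):
    o1,d1=ray(i1,u1);o2,d2=ray(i2,u2)
    s=np.linalg.lstsq(np.c_[d1,-d2],o2-o1,rcond=None)[0]
    a=o1+d1*s[0];b=o2+d2*s[1]; return (a+b)/2,np.linalg.norm(a-b)
E
python3 - <<'E'
from h import *
for n in('side','top'):
    im=grab(n); cv2.imwrite(f'pics/{n}0.png',im['img']); print(n,{k:im[k] for k in('vfov','cx','cy','distortion','xyz','attitude')})
print(bot.read_state())
E
```

```text
pics
side {'vfov': 47.37885428944927, 'cx': 314.3477287524617, 'cy': 237.77342742844857, 'distortion': array([0.02125793, 0.        , 0.        , 0.        , 0.        ]), 'xyz': array([ 0.11715501, -0.87591961,  1.02717397]), 'attitude': array([-132.57247221,    0.99542535,  -30.03307946])}
top {'vfov': 50.70769684980769, 'cx': 322.10656677804303, 'cy': 236.4313770808318, 'distortion': array([-0.136226,  0.      ,  0.      ,  0.      ,  0.      ]), 'xyz': array([3.03473551e-01, 2.53915600e-04, 1.48492814e+00]), 'attitude': array([-1.67801145e+02,  1.67069698e-01, -9.29990463e+01])}
{'clock': 0.1, 'joint_pos': array([-80.61414667,  22.86788504,   2.58351448,  88.1073822 ,
        -1.07031639,  69.14915434,  -2.90492172]), 'dq': array([-0.10506612, -0.07596479,  0.06649603, -0.14659014, -0.1151833 ,
        0.06002379, -0.0147855 ]), 'effort': array([ 3.36219069e-03, -4.76266658e+01,  1.37017954e+00, -2.54950154e+01,
        1.19930418e-02,  5.07239907e-03,  1.44897206e-05]), 'position': array([0.16873601, 0.6271296 , 0.23036284]), 'orientation': array([-1.79900139e+02,  9.21079677e-03,  1.64945774e+02]), 'force': array([ 0.00514114,  0.08583476, -0.01371596]), 'torque': array([0.01024579, 0.03191475, 0.03455424]), 'grasp_force': 0.0, 'gripper_width': 1.0067241340121094}
```

View pics/top0.png

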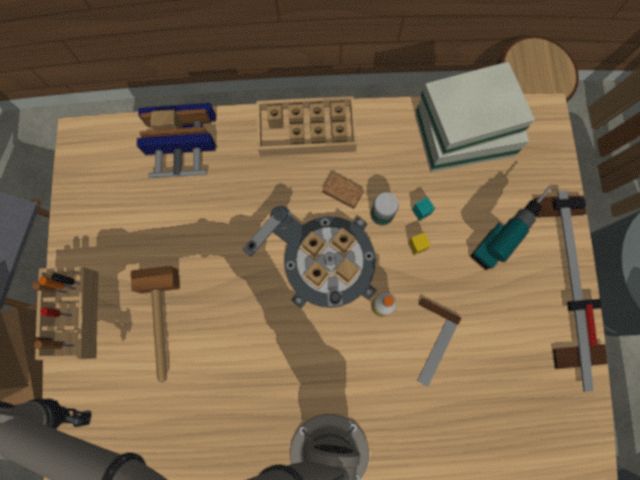

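View pics/side0.png

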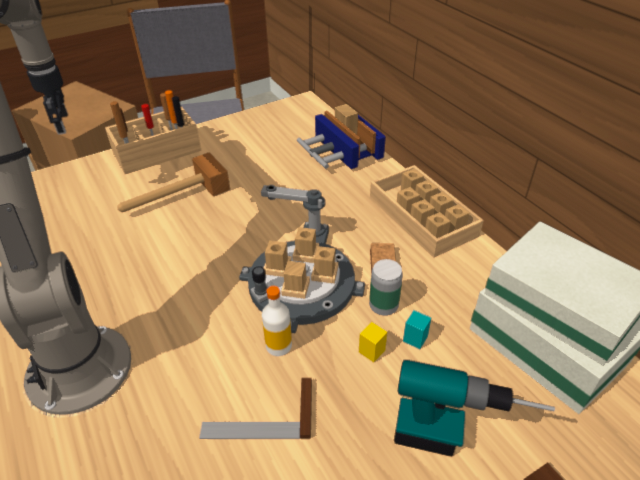

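The top view shows the jig at about (330,262), its post at (280,215) and the knob at (336,297). The foot with a plain top is at about (347,270), and the bored ones are at (313,242), (343,238) and (316,271). The yellow (420,242) and turquoise (424,208) cubes, the vise piece (163,117) and the tray pieces are look-alikes. I'll confirm in an enlarged crop.

```bash
python3 - <<'E'
from h import *
a=cv2.imread('pics/top0.png')[195:315,235:405]; b=cv2.imread('pics/side0.png')[175:325,235:375]
a=cv2.resize(a,None,fx=2.5*1.6/1.7,fy=2.5*1.6/1.7,interpolation=3) if 0 else cv2.resize(a,(425,300),interpolation=3)
b=cv2.resize(b,(373,400),interpolation=3)
o=np.zeros((400,798,3),np.uint8);o[:300,:425]=a;o[:,425:]=b
cv2.imwrite('pics/crop1.png',o)
E
```

```text
(no output)
```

View pics/crop1.png

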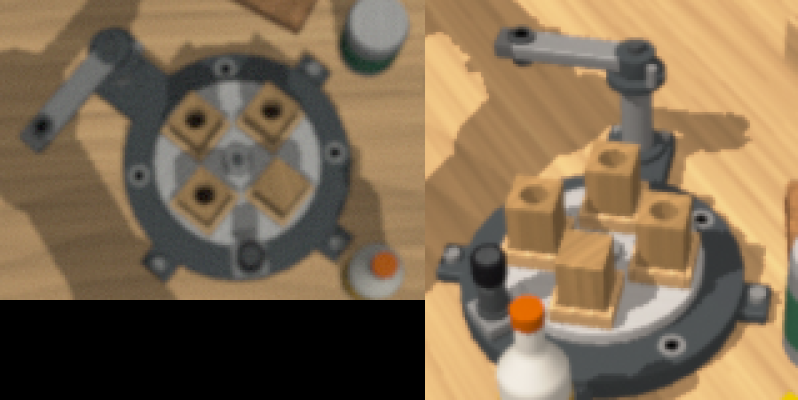

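Confirmed: the plain-topped foot is at top px (348,270), which is the near one in the side view, opposite the station. That means half a turn. Next I'll locate the jig from the index holes, knob, bush and post in both views.

```bash
python3 - <<'E'
from h import *
T=grab('top');S=grab('side')
def dark(im,uv,r,q):
    u,v=map(int,uv);g=cv2.cvtColor(im['img'],cv2.COLOR_BGR2GRAY)[v-r:v+r+1,u-r:u+r+1]
    m=(g<q).astype(np.uint8); n,l,st,c=cv2.connectedComponentsWithStats(m)
    k=1+np.argmin([np.hypot(*(x-r))-0.01*s[4] for x,s in zip(c[1:],st[1:])]); return c[k]+[u-r,v-r],st[k]
print('holes/bush/knob')
P={}
for n,t,s,q in[('h45',(325,222),(339,257),45),('h315',(369,256),(327,304),45),('h135?',(291,265),None,45),('bush',(252,245),(271,188),50)]:
    a,sa=dark(T,t,5,q); P[n]=onplane(T,a,.028 if n[0]=='h' else .157)
    print(n,a.round(1),sa[4],P[n].round(4),end=' ')
    if s:
        b,sb=dark(S,s,5,q); X,e=tri(T,a,S,b); print(b.round(1),sb[4],'tri',X.round(4),round(e,4))
    else: print()
for n,t,s,q in[('knob',(335,297),(258,273),50)]:
    a,sa=dark(T,t,10,q);b,sb=dark(S,s,12,q);print(n,a,sa,b,sb,tri(T,a,S,b))
c=(P['h315']+P['h135?'])/2;print('centre',c)
# post
for a,b in[((280,213.2),(314.5,195)),]:
    print('post',onplane(T,a,.162),tri(T,a,S,b))
# bystanders
for n,a,z in[('glue cap',(389,300),.19),('tin',(386,202),.125),('blank',(348,270),.116),('done',(313,242),.116)]: print(n,onplane(T,a,z).round(3))
E
```

```text
holes/bush/knob
h45 [324.5 222. ] 2 [ 0.6615 -0.0213  0.028 ] [338.  256.8] 4 tri [ 0.6616 -0.0215  0.0293] 0.0008
h315 [368.5 255.5] 4 [ 0.5541 -0.1444  0.028 ] [327.3 304. ] 7 tri [ 0.5546 -0.1445  0.0296] 0.0016
h135? [290.3 264.7] 3 [0.5391 0.0848 0.028 ] 
bush [251.  245.1] 24 [0.5767 0.1808 0.157 ] [270.7 187. ] 13 tri [0.5774 0.1805 0.1577] 0.0018
knob [333.94736842 300.63157895] [ 6 10  8  6 19] [258.40707965 277.0619469 ] [  6   9  13  13 113] (array([ 0.42719374, -0.0356985 ,  0.09202073]), np.float64(0.009356919037827687))
centre [ 0.54663545 -0.02979939  0.028     ]
post [0.65947041 0.09944052 0.162     ] (array([0.66343825, 0.10011308, 0.15001844]), np.float64(0.0015137103242306652))
glue cap [ 0.408 -0.173  0.19 ]
tin [ 0.686 -0.195  0.125]
blank [ 0.502 -0.077  0.116]
done [0.585 0.015 0.116]
```

The two views agree to 1–2 mm. The jig centre is (0.5468,−0.0298) and its yaw is about 49°. The knob should be at world angle 184°, near (0.432,−0.038). The post is at (0.663,0.100), with the arm about 1.6 rad out. I'll turn clockwise, away from the glue bottle, with the gripper turning along with the dial. First, approach over (0.40,0.25).

Request:
servo_tool(
  rows=[
    {"tx": -0.9, "ty": -0.85},
    {"tx": -0.9, "ty": -0.85},
    {"tx": -0.9, "ty": -0.85},
    {"tx": -0.9, "ty": -0.85},
    {"tx": -0.9, "ty": -0.85},
    {"tx": -0.9, "ty": -0.85},
    {"tx": -0.9, "ty": -0.85},
    {"tx": -0.9, "ty": -0.85},
    {"tx": -0.9, "ty": -0.85},
    {"tx": -0.9, "ty": -0.85},
    {"tx": -0.9, "ty": -0.85},
    {"tx": -0.9, "ty": -0.85},
  ],
)

```text
invalid input at $.rows[0]: expected keys tx, ty, tz, rx, ry, rz, hand
```

```bash
cat >> h.py <<'E'
C=np.array([.5468,-.0298])
def to(xyz,yaw):
    s=bot.read_state(); p=np.array(s['position']);o=np.array(s['orientation'])
    Rt=R.from_euler('xyz',o,degrees=True); Rg=R.from_euler('xyz',[180,0,yaw],degrees=True)
    print('pos',p.round(4),'ori',o.round(2),'j7',s['joint_pos'][6].round(1),'t',s['clock'],'F',s['force'].round(1),'w',s['gripper_width'])
    print('shift units',(Rt.inv().apply(np.array(xyz)-p)/.025).round(2),'turn units',((Rt.inv()*Rg).as_rotvec()/.1).round(2))
E
python3 -c "
from h import *
to([.432,-.038,.20],184)"
```

```text
pos [0.1687 0.6273 0.2307] ori [-179.93    0.    164.95] j7 -2.9 t 0.2 F [-0.2 -0.8 -0.5] w 0.9956192116362211
shift units [-17.08 -22.97   1.25] turn units [-0.01 -0.   -3.32]
```

Request:
servo_tool(
  rows=[
    {"tx": -0.9, "ty": -0.85, "tz": 0, "rx": 0, "ry": 0, "rz": 0, "hand": 0.4},
    {"tx": -0.9, "ty": -0.85, "tz": 0, "rx": 0, "ry": 0, "rz": 0, "hand": 0.4},
    {"tx": -0.9, "ty": -0.85, "tz": 0, "rx": 0, "ry": 0, "rz": 0, "hand": 0.4},
    {"tx": -0.9, "ty": -0.85, "tz": 0, "rx": 0, "ry": 0, "rz": 0, "hand": 0.4},
    {"tx": -0.9, "ty": -0.85, "tz": 0, "rx": 0, "ry": 0, "rz": 0, "hand": 0.4},
    {"tx": -0.9, "ty": -0.85, "tz": 0, "rx": 0, "ry": 0, "rz": 0, "hand": 0.4},
    {"tx": -0.9, "ty": -0.85, "tz": 0, "rx": 0, "ry": 0, "rz": 0, "hand": 0.4},
    {"tx": -0.9, "ty": -0.85, "tz": 0, "rx": 0, "ry": 0, "rz": 0, "hand": 0.4},
    {"tx": -0.9, "ty": -0.85, "tz": 0, "rx": 0, "ry": 0, "rz": 0, "hand": 0.4},
    {"tx": -0.9, "ty": -0.85, "tz": 0, "rx": 0, "ry": 0, "rz": 0, "hand": 0.4},
    {"tx": -0.9, "ty": -0.85, "tz": 0, "rx": 0, "ry": 0, "rz": 0, "hand": 0.4},
    {"tx": -0.9, "ty": -0.85, "tz": 0, "rx": 0, "ry": 0, "rz": 0, "hand": 0.4},
  ],
)

```text
clock: 1.4
position: [0.3638, 0.3101, 0.2313]
orientation: [180.0, -0.0, 164.9]
force: [-0.3, 1.1, -0.1]
gripper_width: 0.7
grasp_force: 0.0
```

```bash
python3 -c "
from h import *
to([.432,-.038,.20],184)"
```

```text
pos [0.3638 0.3101 0.2313] ori [179.99  -0.   164.95] j7 30.8 t 1.4 F [-0.3  1.1 -0.1] w 0.6999182059296076
shift units [ -6.25 -12.74   1.25] turn units [ 0.    0.   -3.32]
```

Request:
servo_tool(
  rows=[
    {"tx": -0.5, "ty": -1, "tz": 0, "rx": 0, "ry": 0, "rz": 0, "hand": 0.4},
    {"tx": -0.5, "ty": -1, "tz": 0, "rx": 0, "ry": 0, "rz": 0, "hand": 0.4},
    {"tx": -0.5, "ty": -1, "tz": 0, "rx": 0, "ry": 0, "rz": 0, "hand": 0.4},
    {"tx": -0.5, "ty": -1, "tz": 0, "rx": 0, "ry": 0, "rz": 0, "hand": 0.4},
    {"tx": -0.5, "ty": -1, "tz": 0, "rx": 0, "ry": 0, "rz": 0, "hand": 0.4},
    {"tx": -0.5, "ty": -1, "tz": 0, "rx": 0, "ry": 0, "rz": 0, "hand": 0.4},
    {"tx": -0.5, "ty": -1, "tz": 0, "rx": 0, "ry": 0, "rz": 0, "hand": 0.4},
    {"tx": -0.5, "ty": -1, "tz": 0, "rx": 0, "ry": 0, "rz": 0, "hand": 0.4},
    {"tx": -0.5, "ty": -1, "tz": 0, "rx": 0, "ry": 0, "rz": 0, "hand": 0.4},
    {"tx": -0.5, "ty": -1, "tz": 0, "rx": 0, "ry": 0, "rz": 0, "hand": 0.4},
    {"tx": -0.5, "ty": -1, "tz": 0, "rx": 0, "ry": 0, "rz": 0, "hand": 0.4},
    {"tx": 0, "ty": 0, "tz": 0, "rx": 0, "ry": 0, "rz": 0, "hand": 0.4},
  ],
)

```text
clock: 2.6
position: [0.425, 0.0062, 0.2314]
orientation: [-180.0, 0.0, 164.6]
force: [0.1, -0.5, 0.4]
gripper_width: 0.698
grasp_force: 0.0
```

Request:
servo_tool(
  rows=[
    {"tx": 0, "ty": 0, "tz": 0, "rx": 0, "ry": 0, "rz": -0.8, "hand": 0.4},
    {"tx": 0, "ty": 0, "tz": 0, "rx": 0, "ry": 0, "rz": -0.8, "hand": 0.4},
    {"tx": 0, "ty": 0, "tz": 0, "rx": 0, "ry": 0, "rz": -0.8, "hand": 0.4},
    {"tx": 0, "ty": 0, "tz": 0, "rx": 0, "ry": 0, "rz": -0.9, "hand": 0.4},
    {"tx": 0, "ty": 0, "tz": 0, "rx": 0, "ry": 0, "rz": 0, "hand": 0.4},
  ],
)

```text
clock: 3.1
position: [0.4245, 0.0107, 0.2312]
orientation: [180.0, -0.0, -176.1]
force: [0.2, -0.2, 0.2]
gripper_width: 0.7
grasp_force: 0.0
```

```bash
python3 -c "
from h import *
to([.432,-.038,.15],184)
for n in('top','side'):
    im=grab(n);u,v=proj(im,[.432,-.038,.114]);print(n,u,v)
    u,v=int(u),int(v);c=im['img'][v-45:v+45,u-45:u+45];cv2.imwrite('pics/a_%s.png'%n,cv2.resize(c,(390,390),interpolation=3))
cv2.imwrite('pics/a.png',np.hstack([cv2.imread('pics/a_top.png'),cv2.imread('pics/a_side.png')]))
"
```

```text
pos [0.4245 0.0107 0.2312] ori [ 1.7998e+02 -1.0000e-02 -1.7611e+02] j7 85.8 t 3.1 F [ 0.2 -0.2  0.2] w 0.699840270512396
shift units [-0.17 -1.97  3.25] turn units [ 0.   -0.   -0.02]
top 335.2198666081179 296.4097426729276
side 257.92693980660243 270.9101161990437
```

View pics/a.png

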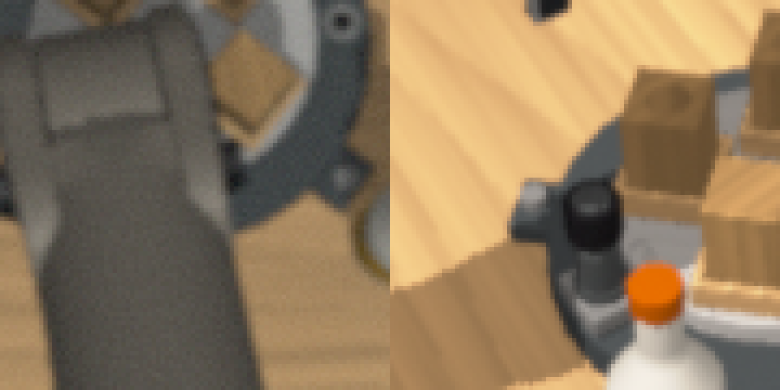

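The side crop puts the knob top within 1 px of the prediction (258,271). Shifting over it and descending.

Request:
servo_tool(
  rows=[
    {"tx": -0.1, "ty": -1, "tz": 0, "rx": 0, "ry": 0, "rz": 0, "hand": 0.4},
    {"tx": -0.1, "ty": -0.97, "tz": 0, "rx": 0, "ry": 0, "rz": 0, "hand": 0.4},
    {"tx": 0, "ty": 0, "tz": 0.8, "rx": 0, "ry": 0, "rz": 0, "hand": 0.4},
    {"tx": 0, "ty": 0, "tz": 0.8, "rx": 0, "ry": 0, "rz": 0, "hand": 0.4},
    {"tx": 0, "ty": 0, "tz": 0.8, "rx": 0, "ry": 0, "rz": 0, "hand": 0.4},
    {"tx": 0, "ty": 0, "tz": 0.8, "rx": 0, "ry": 0, "rz": 0, "hand": 0.4},
    {"tx": 0, "ty": 0, "tz": 0, "rx": 0, "ry": 0, "rz": 0, "hand": 0.4},
    {"tx": 0, "ty": 0, "tz": 0, "rx": 0, "ry": 0, "rz": 0, "hand": 0.4},
  ],
)

```text
clock: 4.0
position: [0.4331, -0.0387, 0.1515]
orientation: [-180.0, -0.0, -176.2]
force: [-0.2, 0.5, -0.5]
gripper_width: 0.699
grasp_force: 0.0
```

```bash
python3 -c "
from h import *
to([.432,-.038,.086],184)"
```

```text
pos [ 0.4331 -0.0387  0.1515] ori [-1.7999e+02 -2.0000e-02 -1.7619e+02] j7 98.8 t 4.0 F [-0.2  0.5 -0.5] w 0.6994920421982935
shift units [0.04 0.03 2.62] turn units [-0.   -0.   -0.03]
```

Request:
servo_tool(
  rows=[
    {"tx": 0, "ty": 0, "tz": 0.6, "rx": 0, "ry": 0, "rz": 0, "hand": 0.4},
    {"tx": 0, "ty": 0, "tz": 0.6, "rx": 0, "ry": 0, "rz": 0, "hand": 0.4},
    {"tx": 0, "ty": 0, "tz": 0.6, "rx": 0, "ry": 0, "rz": 0, "hand": 0.4},
    {"tx": 0, "ty": 0, "tz": 0.5, "rx": 0, "ry": 0, "rz": 0, "hand": 0.4},
    {"tx": 0, "ty": 0, "tz": 0.3, "rx": 0, "ry": 0, "rz": 0, "hand": 0.4},
    {"tx": 0, "ty": 0, "tz": 0, "rx": 0, "ry": 0, "rz": 0, "hand": 0.4},
    {"tx": 0, "ty": 0, "tz": 0, "rx": 0, "ry": 0, "rz": 0, "hand": -1},
    {"tx": 0, "ty": 0, "tz": 0, "rx": 0, "ry": 0, "rz": 0, "hand": -1},
    {"tx": 0, "ty": 0, "tz": 0, "rx": 0, "ry": 0, "rz": 0, "hand": -1},
    {"tx": 0, "ty": 0, "tz": 0, "rx": 0, "ry": 0, "rz": 0, "hand": -1},
    {"tx": 0, "ty": 0, "tz": 0, "rx": 0, "ry": 0, "rz": 0, "hand": -1},
    {"tx": 0, "ty": 0, "tz": 0, "rx": 0, "ry": 0, "rz": 0, "hand": -1},
  ],
  squeeze=50,
)

```text
clock: 5.2
position: [0.4337, -0.0383, 0.0872]
orientation: [179.9, 0.1, -176.1]
force: [-1.3, 1.0, 5.1]
gripper_width: 0.358
grasp_force: 49.3
```

Gripped (about 30 mm wide, 49 N). Lifting 15.5 mm.

Request:
servo_tool(
  rows=[
    {"tx": 0, "ty": 0, "tz": -0.2, "rx": 0, "ry": 0, "rz": 0, "hand": -1},
    {"tx": 0, "ty": 0, "tz": -0.2, "rx": 0, "ry": 0, "rz": 0, "hand": -1},
    {"tx": 0, "ty": 0, "tz": -0.22, "rx": 0, "ry": 0, "rz": 0, "hand": -1},
    {"tx": 0, "ty": 0, "tz": 0, "rx": 0, "ry": 0, "rz": 0, "hand": -1},
    {"tx": 0, "ty": 0, "tz": 0, "rx": 0, "ry": 0, "rz": 0, "hand": -1},
    {"tx": 0, "ty": 0, "tz": 0, "rx": 0, "ry": 0, "rz": 0, "hand": -1},
  ],
)

```text
clock: 5.8
position: [0.4333, -0.0385, 0.1017]
orientation: [180.0, 0.0, -176.1]
force: [3.8, 1.5, -7.3]
gripper_width: 0.356
grasp_force: 50.0
```

```bash
python3 - <<'E'
from h import *
s=bot.read_state();p=np.array(s['position'])[:2]-C
print('r',np.hypot(*p),'ang',np.degrees(np.arctan2(*p[::-1])),s['position'],s['force'],s['orientation'][2])
n=32;d=-np.pi/n
# tool frame: x=(cos yaw,sin yaw), y=(sin yaw,-cos yaw); knob at angle ~yaw => shift per row in tool axes
yaw=np.radians(184);pt=.115*np.array([np.cos(yaw),np.sin(yaw)])
q=.115*np.array([np.cos(yaw+d),np.sin(yaw+d)])-pt
print('tx',q@[np.cos(yaw),np.sin(yaw)]/.025,'ty',q@[np.sin(yaw),-np.cos(yaw)]/.025,'rz',-d/.1)
E
```

```text
r 0.11380085062679786 ang -175.63477873898145 [ 0.43332927 -0.03846182  0.10173263] [ 3.78309243  1.45668307 -7.26446562] -176.13466721887022
tx -0.022150257307894144 ty 0.45087884551597934 rz 0.9817477042468103
```

Lifted 14.5 mm, and the spring reads about 7 N. Starting the turn, with a check after 8 rows.

Request:
servo_tool(
  rows=[
    {"tx": -0.01, "ty": 0.23, "tz": -0.05, "rx": 0, "ry": 0, "rz": 0.5, "hand": -1},
    {"tx": -0.02, "ty": 0.45, "tz": 0, "rx": 0, "ry": 0, "rz": 0.98, "hand": -1},
    {"tx": -0.02, "ty": 0.45, "tz": 0, "rx": 0, "ry": 0, "rz": 0.98, "hand": -1},
    {"tx": -0.02, "ty": 0.45, "tz": 0, "rx": 0, "ry": 0, "rz": 0.98, "hand": -1},
    {"tx": -0.02, "ty": 0.45, "tz": 0, "rx": 0, "ry": 0, "rz": 0.98, "hand": -1},
    {"tx": -0.02, "ty": 0.45, "tz": 0, "rx": 0, "ry": 0, "rz": 0.98, "hand": -1},
    {"tx": -0.02, "ty": 0.45, "tz": 0, "rx": 0, "ry": 0, "rz": 0.98, "hand": -1},
    {"tx": -0.01, "ty": 0.23, "tz": 0, "rx": 0, "ry": 0, "rz": 0.48, "hand": -1},
    {"tx": 0, "ty": 0, "tz": 0, "rx": 0, "ry": 0, "rz": 0, "hand": -1},
  ],
)

```text
clock: 6.7
position: [0.4536, 0.0351, 0.1025]
orientation: [-179.9, -0.0, 144.6]
force: [1.5, -0.7, -7.8]
gripper_width: 0.357
grasp_force: 50.4
```

```bash
cat >> h.py <<'E'
def st():
    s=bot.read_state();p=np.array(s['position'])[:2]-C;y=np.radians(s['orientation'][2])
    print('r',np.hypot(*p).round(4),'ang',np.degrees(np.arctan2(*p[::-1])).round(2),s['position'].round(4),s['force'].round(1),s['orientation'].round(1),'j7',s['joint_pos'][6].round(1),s['clock'],s['gripper_width'])
    print('Ftool x,y',s['force'][:2]@[np.cos(y),np.sin(y)],s['force'][:2]@[np.sin(y),-np.cos(y)])
E
python3 -c "
from h import *
st()"
```

```text
r 0.1136 ang 145.17 [0.4536 0.0351 0.1025] [ 1.5 -0.7 -7.8] [-179.9   -0.   144.6] j7 58.4 6.7 0.3571709314699751
Ftool x,y -1.6220495321611104 0.33955279920795267
```

Tracking well: 39.2° done with the radius steady and forces low. About 140.8° to go, or 25 full rows.

Request:
servo_tool(
  rows=[
    {"tx": -0.01, "ty": 0.23, "tz": 0, "rx": 0, "ry": 0, "rz": 0.5, "hand": -1},
    {"tx": -0.02, "ty": 0.45, "tz": 0, "rx": 0, "ry": 0, "rz": 0.98, "hand": -1},
    {"tx": -0.02, "ty": 0.45, "tz": 0, "rx": 0, "ry": 0, "rz": 0.98, "hand": -1},
    {"tx": -0.02, "ty": 0.45, "tz": 0, "rx": 0, "ry": 0, "rz": 0.98, "hand": -1},
    {"tx": -0.02, "ty": 0.45, "tz": 0, "rx": 0, "ry": 0, "rz": 0.98, "hand": -1},
    {"tx": -0.02, "ty": 0.45, "tz": 0, "rx": 0, "ry": 0, "rz": 0.98, "hand": -1},
    {"tx": -0.02, "ty": 0.45, "tz": 0, "rx": 0, "ry": 0, "rz": 0.98, "hand": -1},
    {"tx": -0.02, "ty": 0.45, "tz": 0, "rx": 0, "ry": 0, "rz": 0.98, "hand": -1},
    {"tx": -0.02, "ty": 0.45, "tz": 0, "rx": 0, "ry": 0, "rz": 0.98, "hand": -1},
    {"tx": -0.02, "ty": 0.45, "tz": 0, "rx": 0, "ry": 0, "rz": 0.98, "hand": -1},
    {"tx": -0.01, "ty": 0.23, "tz": 0, "rx": 0, "ry": 0, "rz": 0.48, "hand": -1},
    {"tx": 0, "ty": 0, "tz": 0, "rx": 0, "ry": 0, "rz": 0, "hand": -1},
  ],
)

```text
clock: 7.9
position: [0.5495, 0.0829, 0.1018]
orientation: [-179.8, 0.1, 88.4]
force: [-0.3, -1.4, -7.8]
gripper_width: 0.358
grasp_force: 50.5
```

```bash
python3 -c "
from h import *
st()"
```

```text
r 0.1127 ang 88.61 [0.5495 0.0829 0.1018] [-0.3 -1.4 -7.8] [-1.798e+02  1.000e-01  8.840e+01] j7 10.7 7.9 0.35769014837126795
Ftool x,y -1.3892101125223049 -0.2930498550646259
```

Request:
servo_tool(
  rows=[
    {"tx": 0.01, "ty": 0.23, "tz": 0, "rx": 0, "ry": 0, "rz": 0.5, "hand": -1},
    {"tx": -0.02, "ty": 0.45, "tz": 0, "rx": 0, "ry": 0, "rz": 0.98, "hand": -1},
    {"tx": -0.02, "ty": 0.45, "tz": 0, "rx": 0, "ry": 0, "rz": 0.98, "hand": -1},
    {"tx": -0.02, "ty": 0.45, "tz": 0, "rx": 0, "ry": 0, "rz": 0.98, "hand": -1},
    {"tx": -0.02, "ty": 0.45, "tz": 0, "rx": 0, "ry": 0, "rz": 0.98, "hand": -1},
    {"tx": -0.02, "ty": 0.45, "tz": 0, "rx": 0, "ry": 0, "rz": 0.98, "hand": -1},
    {"tx": -0.02, "ty": 0.45, "tz": 0, "rx": 0, "ry": 0, "rz": 0.98, "hand": -1},
    {"tx": -0.02, "ty": 0.45, "tz": 0, "rx": 0, "ry": 0, "rz": 0.98, "hand": -1},
    {"tx": -0.02, "ty": 0.45, "tz": 0, "rx": 0, "ry": 0, "rz": 0.98, "hand": -1},
    {"tx": -0.02, "ty": 0.45, "tz": 0, "rx": 0, "ry": 0, "rz": 0.98, "hand": -1},
    {"tx": -0.01, "ty": 0.23, "tz": 0, "rx": 0, "ry": 0, "rz": 0.48, "hand": -1},
    {"tx": 0, "ty": 0, "tz": 0, "rx": 0, "ry": 0, "rz": 0, "hand": -1},
  ],
)

```text
clock: 9.1
position: [0.6418, 0.0295, 0.1012]
orientation: [-179.8, 0.4, 32.2]
force: [-4.3, -3.0, -7.1]
gripper_width: 0.357
grasp_force: 50.5
```

```bash
python3 -c "
from h import *
st()"
```

```text
r 0.112 ang 32.0 [0.6418 0.0295 0.1012] [-4.3 -3.  -7.1] [-179.8    0.4   32.2] j7 -30.8 9.1 0.3568900267492136
Ftool x,y -5.215964906493045 0.2687615679453583
```

27.8° left. Finishing the turn to about 4.2°.

Request:
servo_tool(
  rows=[
    {"tx": -0.01, "ty": 0.23, "tz": -0.04, "rx": 0, "ry": 0, "rz": 0.49, "hand": -1},
    {"tx": -0.02, "ty": 0.44, "tz": 0, "rx": 0, "ry": 0, "rz": 0.97, "hand": -1},
    {"tx": -0.02, "ty": 0.44, "tz": 0, "rx": 0, "ry": 0, "rz": 0.97, "hand": -1},
    {"tx": -0.02, "ty": 0.44, "tz": 0, "rx": 0, "ry": 0, "rz": 0.97, "hand": -1},
    {"tx": -0.02, "ty": 0.44, "tz": 0, "rx": 0, "ry": 0, "rz": 0.97, "hand": -1},
    {"tx": -0.01, "ty": 0.22, "tz": 0, "rx": 0, "ry": 0, "rz": 0.48, "hand": -1},
    {"tx": 0, "ty": 0, "tz": 0, "rx": 0, "ry": 0, "rz": 0, "hand": -1},
    {"tx": 0, "ty": 0, "tz": 0, "rx": 0, "ry": 0, "rz": 0, "hand": -1},
  ],
)

```text
clock: 9.9
position: [0.6582, -0.0206, 0.1019]
orientation: [-179.9, 0.5, 4.6]
force: [-6.0, -1.8, -7.7]
gripper_width: 0.359
grasp_force: 50.5
```

```bash
python3 -c "
from h import *
st()
T=grab('top');S=grab('side')
for im,n in((T,'t'),(S,'s')):
    u,v=proj(im,[C[0],C[1],.1]);u,v=int(u),int(v);cv2.imwrite('pics/b'+n+'.png',cv2.resize(im['img'][v-60:v+60,u-60:u+60],(390,390),interpolation=3))
cv2.imwrite('pics/b.png',np.hstack([cv2.imread('pics/bt.png'),cv2.imread('pics/bs.png')]))
"
```

```text
r 0.1118 ang 4.7 [ 0.6582 -0.0206  0.1019] [-6.  -1.8 -7.7] [-179.9    0.5    4.6] j7 -50.9 9.9 0.35891048835357375
Ftool x,y -6.109824165237286 1.3171081583241109
```

View pics/b.png

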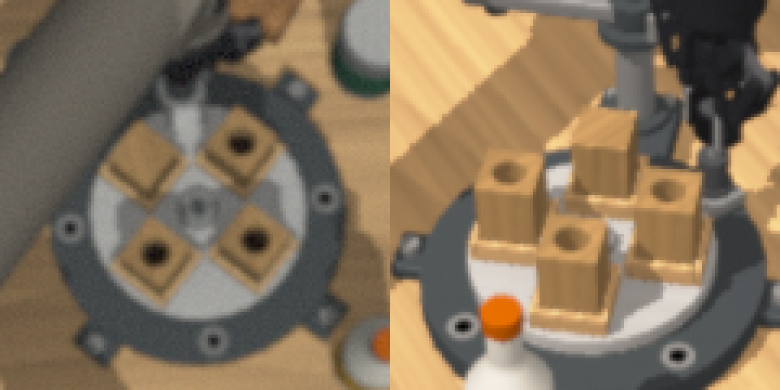

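The plain foot is now at the station (top crop 143,160). The hole it left shows at (213,341) in the top crop. I'll use the visible holes to pin down where the hole at 4° lies.

```bash
python3 - <<'E'
from h import *
T=grab('top')
def hole(im,P):
    u,v=proj(im,P).round().astype(int);g=255-cv2.cvtColor(im['img'],cv2.COLOR_BGR2GRAY)[v-3:v+4,u-3:u+4].astype(float)
    # dark core
    w=np.clip(g-(g.max()-60),0,None);yy,xx=np.mgrid[-3:4,-3:4]; w[np.hypot(xx,yy)>2.6]=0
    return onplane(im,(u+(w*xx).sum()/w.sum(),v+(w*yy).sum()/w.sum()),.028)
H={a:hole(T,[C[0]+.115*np.cos(np.radians(a)),C[1]+.115*np.sin(np.radians(a)),.028])[:2] for a in(94,184,274)}
for a in H:print(a,H[a].round(4))
print('old h4 (.6615,-.0213)'); c=(H[94]+H[274])/2;print('c',c,'pred4',2*c-H[184], 'c2',(H[184]+[.6615,-.0213])/2)
d=H[94]-H[274];print('dir',np.degrees(np.arctan2(d[1],d[0]))-90)
E
```

```text
94 [0.5388 0.0854]
184 [ 0.4316 -0.0372]
274 [ 0.5542 -0.1445]
old h4 (.6615,-.0213)
c [ 0.54647847 -0.02957   ] pred4 [ 0.66134532 -0.02194924] c2 [ 0.54655581 -0.02924539]
dir 3.824234212318089
```

Request:
servo_tool(
  rows=[
    {"tx": 0, "ty": 0.05, "tz": 0, "rx": 0, "ry": 0, "rz": 0, "hand": -1},
    {"tx": 0, "ty": 0, "tz": 0.1, "rx": 0, "ry": 0, "rz": 0, "hand": -1},
    {"tx": 0, "ty": 0, "tz": 0.1, "rx": 0, "ry": 0, "rz": 0, "hand": -1},
    {"tx": 0, "ty": 0, "tz": 0.1, "rx": 0, "ry": 0, "rz": 0, "hand": -1},
    {"tx": 0, "ty": 0, "tz": 0, "rx": 0, "ry": 0, "rz": 0, "hand": -1},
    {"tx": 0, "ty": 0, "tz": 0, "rx": 0, "ry": 0, "rz": 0, "hand": -1},
  ],
)

```text
clock: 10.65
position: [0.6582, -0.0209, 0.0943]
orientation: [-179.8, 0.5, 4.6]
force: [-6.8, -0.5, -7.1]
gripper_width: 0.355
grasp_force: 50.6
```

```bash
python3 -c "
from h import *
st()"
```

```text
r 0.1118 ang 4.59 [ 0.6582 -0.0209  0.0943] [-6.8 -0.5 -7.1] [-179.8    0.5    4.6] j7 -50.5 10.65 0.3553746480463799
Ftool x,y -6.789839374950608 -0.040132328212455604
```

Request:
servo_tool(
  rows=[
    {"tx": 0, "ty": 0, "tz": 0.1, "rx": 0, "ry": 0, "rz": 0, "hand": -1},
    {"tx": 0, "ty": 0, "tz": 0.1, "rx": 0, "ry": 0, "rz": 0, "hand": -1},
    {"tx": 0, "ty": 0, "tz": 0.06, "rx": 0, "ry": 0, "rz": 0, "hand": -1},
    {"tx": 0, "ty": 0, "tz": 0, "rx": 0, "ry": 0, "rz": 0, "hand": -1},
    {"tx": 0, "ty": 0, "tz": 0, "rx": 0, "ry": 0, "rz": 0, "hand": -1},
  ],
)

```text
clock: 11.15
position: [0.6583, -0.0211, 0.0882]
orientation: [-179.8, 0.5, 4.6]
force: [-7.0, -1.4, -5.3]
gripper_width: 0.358
grasp_force: 50.7
```

```bash
python3 -c "
from h import *
st()"
```

```text
r 0.1118 ang 4.48 [ 0.6583 -0.0211  0.0882] [-7.  -1.4 -5.3] [-179.8    0.5    4.6] j7 -50.3 11.15 0.3582142285732137
Ftool x,y -7.084771704061773 0.8550558318627522
```

The pin is about 1 mm from home. Releasing and rising.

Request:
servo_tool(
  rows=[
    {"tx": 0, "ty": 0, "tz": 0, "rx": 0, "ry": 0, "rz": 0, "hand": 0.4},
    {"tx": 0, "ty": 0, "tz": 0, "rx": 0, "ry": 0, "rz": 0, "hand": 0.4},
    {"tx": 0, "ty": 0, "tz": 0, "rx": 0, "ry": 0, "rz": 0, "hand": 0.4},
    {"tx": 0, "ty": 0, "tz": 0, "rx": 0, "ry": 0, "rz": 0, "hand": 0.4},
    {"tx": 0, "ty": 0, "tz": 0, "rx": 0, "ry": 0, "rz": 0, "hand": 0.4},
    {"tx": 0, "ty": 0, "tz": -0.8, "rx": 0, "ry": 0, "rz": 0, "hand": 0.4},
    {"tx": 0, "ty": 0, "tz": -0.8, "rx": 0, "ry": 0, "rz": 0, "hand": 0.4},
    {"tx": 0, "ty": 0, "tz": -0.8, "rx": 0, "ry": 0, "rz": 0, "hand": 0.4},
    {"tx": 0, "ty": 0, "tz": -0.8, "rx": 0, "ry": 0, "rz": 0, "hand": 0.4},
    {"tx": 0, "ty": 0, "tz": -0.8, "rx": 0, "ry": 0, "rz": 0, "hand": -1},
    {"tx": 0, "ty": 0, "tz": -0.8, "rx": 0, "ry": 0, "rz": 0, "hand": -1},
    {"tx": 0, "ty": 0, "tz": 0, "rx": 0, "ry": 0, "rz": 0, "hand": -1},
  ],
)

```text
clock: 12.35
position: [0.6646, -0.0232, 0.2152]
orientation: [179.9, -0.4, 4.4]
force: [1.3, 0.9, 0.2]
gripper_width: 0.195
grasp_force: 0.0
```

```bash
python3 -c "
from h import *
st()
T=grab('top');S=grab('side')
for im in (T,S): print(proj(im,[.6614,-.0219,.114]),proj(im,[.6614,-.0219,.120]))
u,v=proj(S,[.6614,-.0219,.114]).astype(int)
a=cv2.resize(S['img'][v-40:v+40,u-50:u+50],(500,400),interpolation=3);cv2.imwrite('pics/c.png',a);print(u-50,v-40)
"
```

```text
r 0.1179 ang 3.2 [ 0.6646 -0.0232  0.2152] [1.3 0.9 0.2] [179.9  -0.4   4.4] j7 -54.7 12.35 0.1947017039025698
Ftool x,y 1.3803196912502707 -0.8133585228710873
[324.75137914 214.678963  ] [324.75606303 214.13341892]
[338.27847404 232.69314169] [338.30803987 230.89858637]
288 192
```

View pics/c.png

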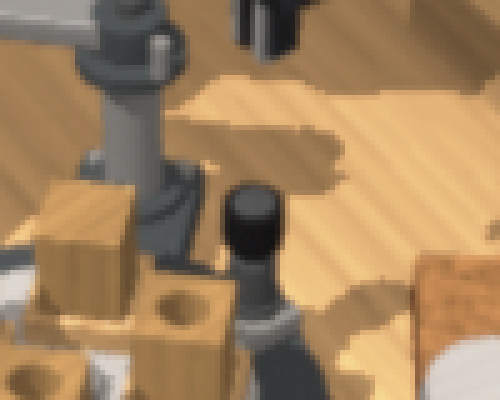

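The knob top is at px (338.6,232.2), against 232.7 predicted for home and about 229 for 12 mm up. So the plunger is home. Next is the guide arm: pivot (0.662,0.102), bar at 137°, 1.60 rad out. I'll turn the tool to yaw 47° and go to the bar's outer side.

Request:
servo_tool(
  rows=[
    {"tx": 0, "ty": 0, "tz": 0, "rx": 0, "ry": 0, "rz": -0.93, "hand": -1},
    {"tx": 0, "ty": 0, "tz": 0, "rx": 0, "ry": 0, "rz": -0.93, "hand": -1},
    {"tx": 0, "ty": 0, "tz": 0, "rx": 0, "ry": 0, "rz": -0.93, "hand": -1},
    {"tx": 0, "ty": 0, "tz": 0, "rx": 0, "ry": 0, "rz": -0.93, "hand": -1},
    {"tx": 0, "ty": 0, "tz": 0, "rx": 0, "ry": 0, "rz": -0.93, "hand": -1},
    {"tx": 0, "ty": 0, "tz": 0, "rx": 0, "ry": 0, "rz": -0.93, "hand": -1},
    {"tx": 0, "ty": 0, "tz": 0, "rx": 0, "ry": 0, "rz": -0.93, "hand": -1},
    {"tx": 0, "ty": 0, "tz": 0, "rx": 0, "ry": 0, "rz": -0.93, "hand": -1},
    {"tx": 0, "ty": 0, "tz": 0, "rx": 0, "ry": 0, "rz": 0, "hand": -1},
  ],
)

```text
clock: 13.35
position: [0.6621, -0.0217, 0.2094]
orientation: [-179.9, 0.0, 47.1]
force: [-0.2, -0.3, -0.8]
gripper_width: -0.001
grasp_force: 0.0
```

```bash
python3 -c "
from h import *
to([.6105,.2016,.215],47.25)"
```

```text
pos [ 0.6621 -0.0217  0.2094] ori [-1.7991e+02  1.0000e-02  4.7080e+01] j7 -17.9 t 13.35 F [-0.2 -0.3 -0.8] w -0.0005503020056111084
shift units [ 5.14 -7.59 -0.21] turn units [-0.02  0.   -0.03]
```

Request:
servo_tool(
  rows=[
    {"tx": 0.52, "ty": -0.76, "tz": -0.02, "rx": 0, "ry": 0, "rz": 0, "hand": -1},
    {"tx": 0.52, "ty": -0.76, "tz": -0.02, "rx": 0, "ry": 0, "rz": 0, "hand": -1},
    {"tx": 0.52, "ty": -0.76, "tz": -0.02, "rx": 0, "ry": 0, "rz": 0, "hand": -1},
    {"tx": 0.52, "ty": -0.76, "tz": -0.02, "rx": 0, "ry": 0, "rz": 0, "hand": -1},
    {"tx": 0.52, "ty": -0.76, "tz": -0.02, "rx": 0, "ry": 0, "rz": 0, "hand": -1},
    {"tx": 0.52, "ty": -0.76, "tz": -0.02, "rx": 0, "ry": 0, "rz": 0, "hand": -1},
    {"tx": 0.52, "ty": -0.76, "tz": -0.02, "rx": 0, "ry": 0, "rz": 0, "hand": -1},
    {"tx": 0.52, "ty": -0.76, "tz": -0.02, "rx": 0, "ry": 0, "rz": 0, "hand": -1},
    {"tx": 0.52, "ty": -0.76, "tz": -0.02, "rx": 0, "ry": 0, "rz": 0, "hand": -1},
    {"tx": 0.52, "ty": -0.76, "tz": -0.02, "rx": 0, "ry": 0, "rz": 0, "hand": -1},
    {"tx": 0, "ty": 0, "tz": 0, "rx": 0, "ry": 0, "rz": 0, "hand": -1},
  ],
)

```text
clock: 14.45
position: [0.6108, 0.2077, 0.2139]
orientation: [-179.9, 0.0, 47.4]
force: [0.6, -0.2, -0.3]
gripper_width: -0.002
grasp_force: 0.0
```

```bash
python3 -c "
from h import *
to([.6105,.2016,.127],47.25)"
```

```text
pos [0.6108 0.2077 0.2139] ori [-1.7985e+02  1.0000e-02  4.7370e+01] j7 -37.4 t 14.45 F [ 0.6 -0.2 -0.3] w -0.002353377811016721
shift units [-0.19  0.16  3.47] turn units [-0.03  0.    0.02]
```

Request:
servo_tool(
  rows=[
    {"tx": 0, "ty": 0.16, "tz": 0.7, "rx": 0, "ry": 0, "rz": 0, "hand": -1},
    {"tx": 0, "ty": 0, "tz": 0.7, "rx": 0, "ry": 0, "rz": 0, "hand": -1},
    {"tx": 0, "ty": 0, "tz": 0.7, "rx": 0, "ry": 0, "rz": 0, "hand": -1},
    {"tx": 0, "ty": 0, "tz": 0.7, "rx": 0, "ry": 0, "rz": 0, "hand": -1},
    {"tx": 0, "ty": 0, "tz": 0.65, "rx": 0, "ry": 0, "rz": 0, "hand": -1},
    {"tx": 0, "ty": 0, "tz": 0, "rx": 0, "ry": 0, "rz": 0, "hand": -1},
    {"tx": 0, "ty": 0, "tz": 0, "rx": 0, "ry": 0, "rz": 0, "hand": -1},
  ],
)

```text
clock: 15.15
position: [0.615, 0.1997, 0.1285]
orientation: [180.0, 0.0, 47.1]
force: [-0.3, -0.7, 0.7]
gripper_width: 0.001
grasp_force: 0.0
```

```bash
cat >> h.py <<'E'
P=np.array([.6618,.1024])
def arm(n=1):
    s=bot.read_state();p=s['position'][:2]-P;y=np.radians(s['orientation'][2])
    phi=y+np.pi/2; e=np.array([np.cos(phi),np.sin(phi)]); m=np.array([np.cos(y),np.sin(y)])
    print('along',(p@e).round(4),'off',(p@m).round(4),'bar angle by yaw',np.degrees(phi).round(1),s['position'].round(4),s['force'].round(1),'fx',(s['force'][:2]@m).round(1),'j7',s['joint_pos'][6].round(1),s['clock'])
    a=.1; q=R.from_euler('z',a).as_matrix()[:2,:2]@p-p
    print('row for .1rad: tx',(q@m/.025).round(3),'ty',(q@[np.sin(y),-np.cos(y)]/.025).round(3),'z to .127:',(s['position'][2]-.127)/.025, 'yaw',s['orientation'])
E
python3 -c "
from h import *
arm()"
```

```text
along 0.1006 off 0.0393 bar angle by yaw 137.1 [0.615  0.1997 0.1285] [-0.3 -0.7  0.7] fx -0.7 j7 -33.9 15.15
row for .1rad: tx -0.409 ty -0.137 z to .127: 0.05881773155272607 yaw [1.79998874e+02 2.62233799e-02 4.70710975e+01]
```

Request:
servo_tool(
  rows=[
    {"tx": -0.25, "ty": 0, "tz": 0.04, "rx": 0, "ry": 0, "rz": 0, "hand": -1},
    {"tx": -0.25, "ty": 0, "tz": 0, "rx": 0, "ry": 0, "rz": 0, "hand": -1},
    {"tx": -0.2, "ty": -0.04, "tz": 0, "rx": 0, "ry": 0, "rz": -0.5, "hand": -1},
    {"tx": -0.4, "ty": -0.085, "tz": 0, "rx": 0, "ry": 0, "rz": -1, "hand": -1},
    {"tx": -0.4, "ty": -0.085, "tz": 0, "rx": 0, "ry": 0, "rz": -1, "hand": -1},
    {"tx": -0.4, "ty": -0.085, "tz": 0, "rx": 0, "ry": 0, "rz": -1, "hand": -1},
    {"tx": -0.4, "ty": -0.085, "tz": 0, "rx": 0, "ry": 0, "rz": -1, "hand": -1},
    {"tx": -0.2, "ty": -0.04, "tz": 0, "rx": 0, "ry": 0, "rz": -0.5, "hand": -1},
    {"tx": 0, "ty": 0, "tz": 0, "rx": 0, "ry": 0, "rz": 0, "hand": -1},
  ],
)

```text
clock: 16.05
position: [0.5718, 0.1547, 0.1286]
orientation: [180.0, -0.2, 75.7]
force: [0.1, 3.0, -0.1]
gripper_width: -0.003
grasp_force: 1.3
```

```bash
python3 -c "
from h import *
arm()"
```

```text
along 0.1001 off 0.0284 bar angle by yaw 165.7 [0.5718 0.1547 0.1286] [ 0.1  3.  -0.1] fx 3.0 j7 -6.6 16.05
row for .1rad: tx -0.406 ty -0.094 z to .127: 0.06487685729998582 yaw [179.99147273  -0.20412198  75.71823597]
```

Contact made; it is pushing at 3 N. About 1.1 rad remain.

Request:
servo_tool(
  rows=[
    {"tx": -0.2, "ty": -0.045, "tz": 0.02, "rx": 0, "ry": 0, "rz": -0.5, "hand": -1},
    {"tx": -0.4, "ty": -0.09, "tz": 0, "rx": 0, "ry": 0, "rz": -1, "hand": -1},
    {"tx": -0.4, "ty": -0.09, "tz": 0, "rx": 0, "ry": 0, "rz": -1, "hand": -1},
    {"tx": -0.4, "ty": -0.09, "tz": 0, "rx": 0, "ry": 0, "rz": -1, "hand": -1},
    {"tx": -0.4, "ty": -0.09, "tz": 0, "rx": 0, "ry": 0, "rz": -1, "hand": -1},
    {"tx": -0.4, "ty": -0.09, "tz": 0, "rx": 0, "ry": 0, "rz": -1, "hand": -1},
    {"tx": -0.4, "ty": -0.09, "tz": 0, "rx": 0, "ry": 0, "rz": -1, "hand": -1},
    {"tx": -0.4, "ty": -0.09, "tz": 0, "rx": 0, "ry": 0, "rz": -1, "hand": -1},
    {"tx": -0.4, "ty": -0.09, "tz": 0, "rx": 0, "ry": 0, "rz": -1, "hand": -1},
    {"tx": -0.4, "ty": -0.09, "tz": 0, "rx": 0, "ry": 0, "rz": -1, "hand": -1},
    {"tx": -0.2, "ty": -0.045, "tz": 0, "rx": 0, "ry": 0, "rz": -0.5, "hand": -1},
    {"tx": 0, "ty": 0, "tz": 0, "rx": 0, "ry": 0, "rz": 0, "hand": -1},
  ],
)

```text
clock: 17.25
position: [0.5695, 0.055, 0.1276]
orientation: [-180.0, -0.1, 132.9]
force: [-2.6, 1.3, 2.4]
gripper_width: 0.0
grasp_force: 1.3
```

```bash
python3 -c "
from h import *
arm()"
```

```text
along 0.0999 off 0.0282 bar angle by yaw 222.9 [0.5695 0.055  0.1276] [-2.6  1.3  2.4] fx 2.8 j7 51.2 17.25
row for .1rad: tx -0.404 ty -0.093 z to .127: 0.023204790267322695 yaw [-1.79970275e+02 -8.36249866e-02  1.32911594e+02]
```

Request:
servo_tool(
  rows=[
    {"tx": -0.2, "ty": -0.045, "tz": 0, "rx": 0, "ry": 0, "rz": -0.5, "hand": -1},
    {"tx": -0.1, "ty": -0.02, "tz": 0, "rx": 0, "ry": 0, "rz": -0.25, "hand": -1},
    {"tx": -0.1, "ty": -0.02, "tz": 0, "rx": 0, "ry": 0, "rz": -0.25, "hand": -1},
    {"tx": 0, "ty": 0, "tz": 0, "rx": 0, "ry": 0, "rz": 0, "hand": -1},
    {"tx": 0, "ty": 0, "tz": 0, "rx": 0, "ry": 0, "rz": 0, "hand": -1},
  ],
)

```text
clock: 17.75
position: [0.5746, 0.0468, 0.1271]
orientation: [-179.9, -0.1, 138.7]
force: [-5.6, 1.7, 3.6]
gripper_width: 0.001
grasp_force: 2.3
```

```bash
python3 -c "
from h import *
arm()"
```

```text
along 0.0994 off 0.0288 bar angle by yaw 228.7 [0.5746 0.0468 0.1271] [-5.6  1.7  3.6] fx 5.3 j7 57.3 17.75
row for .1rad: tx -0.403 ty -0.095 z to .127: 0.0038446178772089112 yaw [-1.79904249e+02 -9.25819146e-02  1.38674354e+02]
```

Request:
servo_tool(
  rows=[
    {"tx": -0.06, "ty": 0, "tz": 0, "rx": 0, "ry": 0, "rz": 0, "hand": -1},
    {"tx": -0.06, "ty": 0, "tz": 0, "rx": 0, "ry": 0, "rz": 0, "hand": -1},
    {"tx": 0, "ty": 0, "tz": 0, "rx": 0, "ry": 0, "rz": 0, "hand": -1},
    {"tx": 0, "ty": 0, "tz": 0, "rx": 0, "ry": 0, "rz": 0, "hand": -1},
  ],
)

```text
clock: 18.15
position: [0.5763, 0.045, 0.1269]
orientation: [-179.9, -0.1, 138.7]
force: [-5.8, 1.8, 4.0]
gripper_width: -0.001
grasp_force: 2.8
```

```bash
python3 -c "
from h import *
arm()"
```

```text
along 0.0996 off 0.0263 bar angle by yaw 228.7 [0.5763 0.045  0.1269] [-5.8  1.8  4. ] fx 5.5 j7 57.5 18.15
row for .1rad: tx -0.403 ty -0.085 z to .127: -0.004584778547784829 yaw [-1.79862393e+02 -1.49972341e-01  1.38699662e+02]
```

Still moving, with no stop felt. Nudging further.

Request:
servo_tool(
  rows=[
    {"tx": -0.06, "ty": 0, "tz": 0, "rx": 0, "ry": 0, "rz": 0, "hand": -1},
    {"tx": -0.06, "ty": 0, "tz": 0, "rx": 0, "ry": 0, "rz": 0, "hand": -1},
    {"tx": 0, "ty": 0, "tz": 0, "rx": 0, "ry": 0, "rz": 0, "hand": -1},
    {"tx": 0, "ty": 0, "tz": 0, "rx": 0, "ry": 0, "rz": 0, "hand": -1},
  ],
)

```text
clock: 18.55
position: [0.5764, 0.045, 0.1268]
orientation: [-179.8, -0.5, 138.8]
force: [-12.4, 5.1, 8.4]
gripper_width: -0.001
grasp_force: 6.1
```

```bash
python3 -c "
from h import *
arm()
S=grab('top')
u,v=proj(S,[.60,.03,.14]).astype(int)
cv2.imwrite('pics/d.png',cv2.resize(S['img'][v-50:v+50,u-60:u+60],(600,500),interpolation=3));print(u-60,v-50,proj(S,[.586,.0158,.157]))
"
```

```text
along 0.0995 off 0.0264 bar angle by yaw 228.8 [0.5764 0.045  0.1268] [-12.4   5.1   8.4] fx 12.7 j7 57.8 18.55
row for .1rad: tx -0.402 ty -0.086 z to .127: -0.008229877878915826 yaw [-179.80182609   -0.50218627  138.7590299 ]
246 185 [312.24414891 238.5363234 ]
```

View pics/d.png

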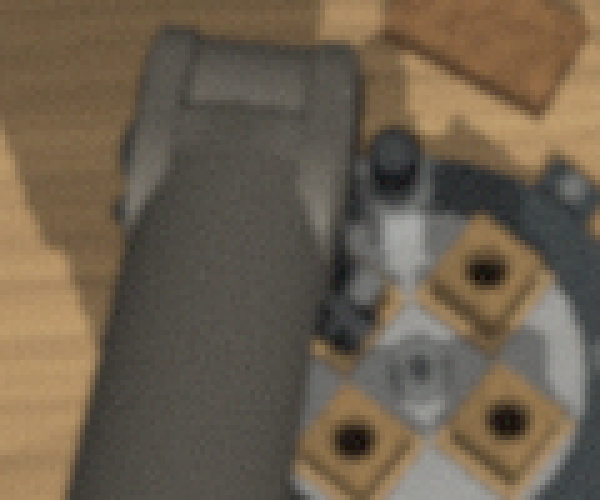

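The force jumped to 13 N with no motion, so the bar is on its stop; the crop shows it over the station foot near (345,310). Backing off along +x, rising and checking.

Request:
servo_tool(
  rows=[
    {"tx": 0.4, "ty": 0, "tz": 0, "rx": 0, "ry": 0, "rz": 0, "hand": -1},
    {"tx": 0.6, "ty": 0, "tz": 0, "rx": 0, "ry": 0, "rz": 0, "hand": -1},
    {"tx": 0.6, "ty": 0, "tz": 0, "rx": 0, "ry": 0, "rz": 0, "hand": -1},
    {"tx": 0.2, "ty": 0, "tz": -0.9, "rx": 0, "ry": 0, "rz": 0, "hand": -1},
    {"tx": 0, "ty": 0, "tz": -1, "rx": 0, "ry": 0, "rz": 0, "hand": -1},
    {"tx": 0, "ty": 0, "tz": -1, "rx": 0, "ry": 0, "rz": 0, "hand": -1},
    {"tx": 0.8, "ty": 0.8, "tz": -1, "rx": 0, "ry": 0, "rz": 0, "hand": -1},
    {"tx": 1, "ty": 0.8, "tz": 0, "rx": 0, "ry": 0, "rz": 0, "hand": -1},
    {"tx": 1, "ty": 0.8, "tz": 0, "rx": 0, "ry": 0, "rz": 0, "hand": -1},
    {"tx": 1, "ty": 0.8, "tz": 0, "rx": 0, "ry": 0, "rz": 0, "hand": -1},
    {"tx": 1, "ty": 0.5, "tz": 0, "rx": 0, "ry": 0, "rz": 0, "hand": -1},
    {"tx": 0, "ty": 0, "tz": 0, "rx": 0, "ry": 0, "rz": 0, "hand": -1},
  ],
)

```text
clock: 19.8
position: [0.5164, 0.2265, 0.2246]
orientation: [179.8, 0.0, 139.1]
force: [0.1, 0.6, 0.8]
gripper_width: -0.001
grasp_force: 0.0
```

```bash
python3 -c "
from h import *
s=bot.read_state();print(s['position'],s['force'])
T=grab('top');S=grab('side')
o=[]
for im,n in((T,'t'),(S,'s')):
    u,v=proj(im,[.586,.0158,.157]);print(n,u,v,'knob',proj(im,[.6614,-.0219,.114]),'off',int(u)-60,int(v)-60);u,v=int(u),int(v);o.append(cv2.resize(im['img'][v-60:v+60,u-60:u+60],(390,390),interpolation=3))
cv2.imwrite('pics/e.png',np.hstack(o))
"
```

```text
[0.51638142 0.22654976 0.22455798] [0.0736595  0.61841572 0.81152339]
t 312.24414890664445 238.53632339826643 knob [324.75137914 214.678963  ] off 252 178
s 303.9507805418242 221.41441486592032 knob [338.27847404 232.69314169] off 243 161
```

View pics/e.png

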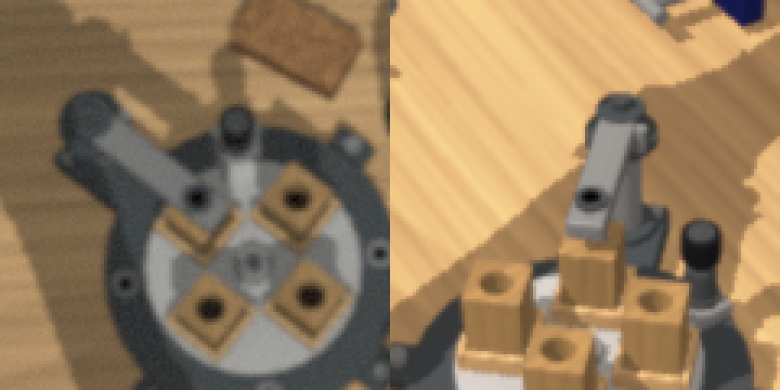

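The bush is at top px (313,239), against (312,238.5) predicted, so it sits over the station. The knob is at side px (338.7,232.4), which matches home, and all feet are upright. Handing in.

```bash
python3 -c "
from station import bot
print(bot.job_done())"
```

```text
the job is handed in; nothing more can be done
None
```

The job is handed in at about 20 s of the 64 s: the unbored foot is at the drilling station, the plunger is home, the guide arm is against its stop and the four feet are upright, all checked in the last pictures; no verdict came back, and I didn't measure the other bench things again, though nothing touched them that I noticed.

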